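# Seat the print block and gauge the platen gap of a relief press

### The arm

A 6-joint arm with a two-finger parallel gripper is mounted at the origin on the work surface. World frame = base frame: x ahead of the robot, y to its left, z up, the work surface at z = 0. Lengths are in mm, angles in degrees, forces in N, time in s.
With the tool pointing down it reaches from about 350 to 850 mm from the base axis. Payload 8.1 kg.
Tool frame: the origin (TCP) lies midway between the tips of the shut fingers; the grasp point (between the pads) lies 19 mm behind it; z points along the fingers, y is the line along which they close (so a half turn about z gives the same grasp; the last joint's range is limited). The gripper opens to 85 mm and grips with 20 to 120 N. Pads are 22 mm wide; open, the fingers measure 114 mm over their backs; the gripper's body (76 mm by 85 mm) begins 54 mm behind the grasp point. The pads swing forward as they close: fully open they stand 13 mm farther back than shut.
Start: joints at [-78.633, 7.471, 85.268, -0, 87.261, -4.893], TCP at [168.024, -575.998, 231.292] pointing down, gripper open.
Joint ranges: [-169.43, 169.43], [-51.17, 129.36], [1.28, 143.12], [-76.62, 256.62], [0, 156.53], [-152.29, 152.29]. Speed limits (degrees/s): [136.94, 136.94, 159.86, 180, 180, 180].

### API

Orientations are given as [roll, pitch, yaw] about the fixed x, y, z axes, in that order (R = Rz(yaw) Ry(pitch) Rx(roll)).
In Python, from bench import r, imaging, status gives the robot as it stands (r), with the cameras (imaging) and the readings (status).
- The arm moves only by the shell command python3 steer.py 'ROWS' [FORCE]. ROWS is a JSON object with one list for each field, all of the same length, 1 to 8, a row being the entries at one place: wx, wy, wz (a rotation vector in degrees), dx, dy, dz (the shift in mm), aperture (the finger opening in mm); each row is the pose to reach, as a shift and turn from the pose commanded when the command began, along the tool's axes at that moment; what a row does not reach only later rows make up. A row lasts 1/8 s, in which the tool goes at most 62.5 mm and 10.7 degrees, less where a joint would pass 70% of its speed; a pose out of reach is approached as far as the arm can. The fingers move at their own pace and stop on an object; FORCE is the grip in N (left out, the last holds). Time passes only in rows, so rows that do not move let the fingers close. It prints the time, the measured TCP pose, the force, the opening and the grip force at its end. Input that does not fit is refused with a message, and nothing moves.
- status.sense(): the state, without advancing time (a new reading comes with each control period).
- imaging.snapshot(name): name is "scene" or "top" or "wrist"; returns a dict with "pixels" (420x560x3 uint8, blue, green, red), "fx", "fy", "cx", "cy" (pixels), "pose" (4x4, takes a point from camera to world coordinates). Camera axes: x right, y up, looking along -z (the intrinsics and any distortion apply to the point x, -y, -z); pixel columns grow to the right and rows downward; lengths in mm; the calibration is good to about 2 mm. A picture is of the moment at which its call begins. There is no depth.
- r.hand_in(): hands the job in; it is judged then, once.
The state is a dict: "time": time; "joint_pos": joint angles; "qd": joint speeds; "joint_efforts": joint torques, N m; "tool_pos": TCP position; "tcp_rot": TCP orientation; "ft_force": force on the tool from outside, world axes, zero at the start; "wrist_torque": the same for the moment, N m; "finger_gap": finger opening in mm; "grip_force": force on a finger pad.
Only numpy, scipy, OpenCV 4.12 (cv2) and the standard library are available. Lean on these libraries where they do the work, as an engineer would, in place of code of your own. Each camera call takes 0.05 s, during which the arm holds its last target. There are 200 camera calls.

### The job

Get the small relief press ready: put the small print block, printing face up, into the recess of the press bed and press it fully home, flush with the bed. Then pick up the tapered gauge by its wooden handle and slide its blade straight in under the platen, flat on the bed, until it drags snugly, without forcing it. Finish still gripping the gauge by its handle and holding it at that depth (do not let go), with the block still flush and the other things on the table left alone.

Things in the scene. Friction and masses are not known exactly. Their poses are not given: they have to be found in the camera images.
- press: Grey bed of the small relief press, fixed: a slab 300 (x) x 130 (y) x 34 mm (z). Origin at the centre of its underside, on the table. +x runs from the open front (robot side) to the back, where the column and head stand (up to 117 mm high); y across, z up. Its place and yaw vary.
- recess (a point): Centre of the mouth of the rectangular recess in the bed, level with the bed's top, 60 mm in front (-x) of the bed's centre. The recess is 63 (x) x 47 (y) mm and 22 mm deep, with a 1.5 mm chamfer around its mouth; axes as the press.
- block: Small print block, loose, 40 to 85 g: 60 (x) x 44 (y) x 22 mm (z), light wood with a dark grey 2 mm printing face on top and a 1.5 mm rebate round its foot. Lies face up. Origin at the centre of its underside. It fits the recess either way round with 1.5 mm play per side; when home its underside is 12 mm above the table and its top flush with the bed.
- gauge: Taper gauge, loose, about 120 g, flat on the table: upright wooden handle 50 (x) x 18 (y) x 44 mm (z), steel blade 24 mm wide along +x. Origin at the centre of the handle's underside, level with the blade's flat underside. The blade's tip, at x = 125 mm, is 3 mm thick; its top rises evenly to 9 mm at x = 35 mm (1 mm per 15 mm).
- gauge_tip (a point): Middle of the blade's tip edge, 125 mm ahead (+x) of the gauge's origin and 1.5 mm above its underside; axes as the gauge.
- mouth (a point): Middle of the lower front edge of the platen's flat underside (80 x 100 mm), where the gap begins, 35 mm behind (+x) the bed's centre; axes as the press (+x leads in). A lead-in lip in front of it, 15 mm long, rises 5 mm to the front. The free gap differs each time, 4.2 to 6.7 mm, so the blade first touches with its tip 18 to 55 mm past this point.
- platen: The sprung steel upper plate of the press, under the head; origin at the bed's centre, 0 to 2.5 mm above the bed's top. It can lift by 6 mm: it weighs 1.5 N and a spring adds 12 N per mm of lift, so each mm of blade past first touch adds 0.6 to 0.8 N of pressing. The blade's drag grows with it.
- paint_jar: A bystander: paint jar; leave it alone. Origin at the centre of its underside.
- water_cup: A bystander: clear water cup; leave it alone. Origin at the centre of its underside.
- big_block: A bystander: large bare wooden block, 90 x 70 x 22 mm; leave it alone. Origin at the centre of its underside.
- brush: A bystander: paint brush; leave it alone. Origin at the centre of its underside.
- palette_knife: A bystander: palette knife; leave it alone. Origin at the centre of its underside.
- brayer: A bystander: ink roller (brayer); leave it alone. Origin at the centre of its underside.
- ink_bottle: A bystander: ink bottle; leave it alone. Origin at the centre of its underside.

How it is judged (in metres and radians):
On the way, in this order (a step that is already met when the one before it is completed fails the run):
1. the block is fully home in the recess, flush with the bed (z of block in the frame of press between 0.01 and 0.0138 m and horizontal distance between block and recess below 0.005 m and angle between block's own z axis and vertical below 0.06 rad), for 0.2 s.
2. the gauge's blade enters the gap between bed and platen, held by its handle (x of gauge_tip in the frame of mouth above 0.005 m and y of gauge_tip in the frame of mouth between -0.03 and 0.03 m and z of gauge_tip in the frame of mouth below 0 m and contact force between the fingers and gauge above 2 N), for 0.1 s.
At the end, for the whole second after the job is handed in: Fingers still grip the gauge (>3 N), at rest, level within 0.1 rad and straight within 0.2 rad; its tip is 10 mm or more past the platen's front edge, within 30 mm of its middle; the platen bears on the blade with 2.5 to 18 N. The block's top is within 2 mm of the bed's, level within 0.06 rad (all of step 1 and x of gauge_tip in the frame of mouth above 0.01 m and y of gauge_tip in the frame of mouth between -0.03 and 0.03 m and z of gauge_tip in the frame of mouth below 0 m and contact force between gauge and platen between 2.5 and 18 N and angle between the x axis of gauge and the x axis of press, either way round below 0.2 rad and angle between gauge's own z axis and vertical below 0.1 rad and contact force between the fingers and gauge above 3 N and linear speed of gauge below 0.01 m/s); the arm keeps its last pose, push and grip.
It fails at once if the gauge is forced: platen and blade press on each other with more than 35 N (contact force between gauge and platen above 35 N).
It fails at once if a bystander is moved by more than 30 mm (distance of any of paint_jar, water_cup, big_block, brush, palette_knife, brayer, ink_bottle from where it was at the start of the episode above 0.03 m).
It also fails if it takes over 72 s, if anything falls off the work surface, if the arm or the gripper's body presses on something with over 40 N, if the wrist force passes 120 N, or if a joint passes its speed limit or range.

## Working session

There is one attempt and no reset: what is moved stays moved. The work goes in short steps, Python scripts to look and compute and a shell command to move; the robot and the scene stay as the last step left them, time stands still between calls to the robot, and variables do not carry over. Pictures are saved under pics/ and viewed, at most 10 in all, crops included, and the job is handed in when it is done.

```bash
ls; mkdir -p pics
python3 - <<'E'
from bench import r, imaging, status
import cv2,numpy as np
for n in ("top","scene"):
    s=imaging.snapshot(n); cv2.imwrite(f"pics/{n}0.png",s["pixels"]); print(n,[k for k in s],s["fx"],s["fy"],s["cx"],s["cy"]); print(np.round(s["pose"],3))
    print({k:s[k] for k in s if k not in("pixels","pose")})
print(status.sense())
E
```

```text
bench.py
pics
steer.py
top ['pixels', 'fx', 'fy', 'cx', 'cy', 'pose'] 494.0126930424947 494.0126930424947 280.97271433035735 203.98906146244593
[[ 2.500000e-02  9.970000e-01 -7.100000e-02  4.401890e+02]
 [-1.000000e+00  2.500000e-02 -6.000000e-03 -1.637900e+01]
 [-4.000000e-03  7.100000e-02  9.970000e-01  1.329648e+03]
 [ 0.000000e+00  0.000000e+00  0.000000e+00  1.000000e+00]]
{'fx': 494.0126930424947, 'fy': 494.0126930424947, 'cx': 280.97271433035735, 'cy': 203.98906146244593}
scene ['pixels', 'fx', 'fy', 'cx', 'cy', 'pose'] 412.5094886352419 412.5094886352419 280.50120551320606 206.07600883815076
[[-5.000000e-01 -7.450000e-01  4.420000e-01  1.001496e+03]
 [ 8.660000e-01 -4.250000e-01  2.640000e-01  2.768680e+02]
 [-8.000000e-03  5.140000e-01  8.580000e-01  9.816620e+02]
 [ 0.000000e+00  0.000000e+00  0.000000e+00  1.000000e+00]]
{'fx': 412.5094886352419, 'fy': 412.5094886352419, 'cx': 280.50120551320606, 'cy': 206.07600883815076}
{'time': 0.1, 'joint_pos': array([-7.86330747e+01,  7.50873735e+00,  8.53233351e+01, -9.02375055e-04,
        8.72611525e+01, -4.89100421e+00]), 'qd': array([-0.02725868, -0.06306526, -0.05845268,  0.16892838, -0.13280269,
        0.01753822]), 'joint_efforts': array([ 1.09989287e-03, -5.70949996e+01, -5.01943910e+01, -1.05879153e-04,
        8.06446478e-03, -3.83681993e-05]), 'tool_pos': array([ 167.91674138, -575.51365872,  230.36780137]), 'tcp_rot': array([-1.79907038e+02, -7.05040703e-03,  1.62579676e+01]), 'ft_force': array([ 0.01082534, -0.16616991,  0.08416493]), 'wrist_torque': array([ 0.01799535, -0.0255746 ,  0.01355214]), 'grip_force': 0.0, 'finger_gap': 85.48475619857669}
```

View pics/top0.png

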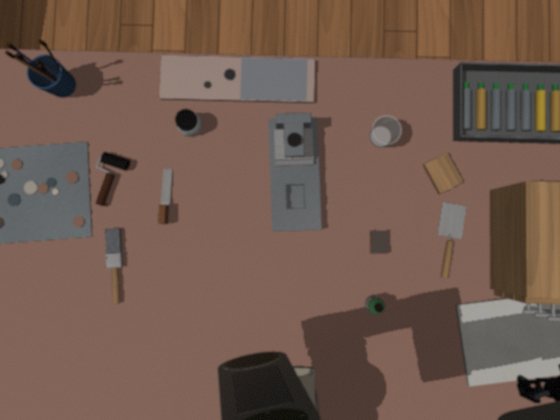

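View pics/scene0.png

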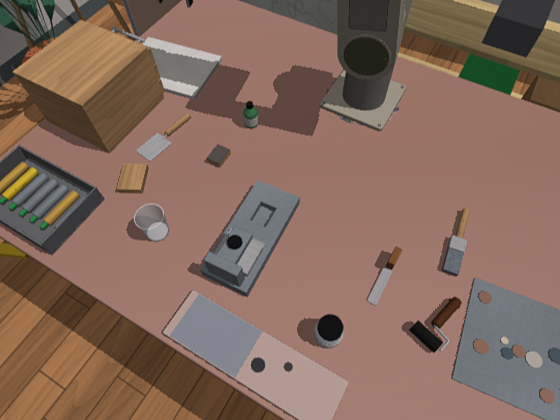

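Top view: press (270-320, 115-230), recess about (296,196), block (380,242), gauge handle (162,213) with the blade running up to (167,170). The scene view agrees: block (218,155), gauge (385,275), recess (265,213).

```bash
cat > h.py <<'E'
from bench import r, imaging, status
import cv2,numpy as np
from scipy.spatial.transform import Rotation as R
def ray(s,u,v):
    d=np.array([(u-s["cx"])/s["fx"],-(v-s["cy"])/s["fy"],-1.]); P=np.array(s["pose"])
    d=P[:3,:3]@d; return P[:3,3],d/np.linalg.norm(d)
def onz(s,u,v,z):
    o,d=ray(s,u,v); return o+d*(z-o[2])/d[2]
def tri(obs):
    A=np.zeros((3,3));b=np.zeros(3);L=[]
    for s,u,v in obs:
        o,d=ray(s,u,v);M=np.eye(3)-np.outer(d,d);A+=M;b+=M@o;L.append((M,o))
    p=np.linalg.solve(A,b); return p,[round(float(np.linalg.norm(M@(p-o))),1) for M,o in L]
def proj(s,p):
    P=np.array(s["pose"]);c=P[:3,:3].T@(np.array(p)-P[:3,3]); return s["cx"]-s["fx"]*c[0]/c[2],s["cy"]+s["fy"]*c[1]/c[2]
def tool(p=None,yaw=None):
    "shift to a world TCP point in tool axes"
    q=status.sense();T=R.from_euler('xyz',q["tcp_rot"],degrees=True)
    return np.round(T.inv().apply(np.array(p)-q["tool_pos"]),1),np.round(q["tool_pos"],1),np.round(q["tcp_rot"],2)
E
python3 - <<'E'
from h import *
t=imaging.snapshot("top");s=imaging.snapshot("scene")
for n,a,b in(("block",(380,242),(218,155)),("handle",(162,213),(394,256)),("recess",(296,196),(264,213))):
    print(n,tri([(t,*a),(s,*b)]))
w=imaging.snapshot("wrist");P=np.array(w["pose"]);q=status.sense()
T=R.from_euler('xyz',q["tcp_rot"],degrees=True)
print("cam in tool",T.inv().apply(P[:3,3]-q["tool_pos"]),"look",T.inv().apply(-P[:3,2]),"right",T.inv().apply(P[:3,0]),w["fx"])
print(tool((onz(t,380,242,22)[0]-0,onz(t,380,242,22)[1],230)))
E
```

```text
block (array([ 438.75524844, -274.31952123,    6.76112679]), [0.9, 0.9])
handle (array([500.42412009, 303.21061219,  36.48110712]), [0.4, 0.4])
recess (array([553.37280151, -45.3536526 ,  30.30113984]), [2.7, 2.7])
cam in tool [  84.29863082   -0.61153293 -142.97279056] look [-3.25601546e-01  2.13207586e-04  9.45507053e-01] right [ 6.29422798e-04  9.99999802e-01 -8.74293546e-06] 348.69100220145793
(array([ 345.5, -215.5,    1. ]), array([ 168. , -575.7,  230.8]), array([-179.95,   -0.  ,   16.26]))
```

```bash
python3 steer.py '{"wx": [0, 0, 0, 0, 0, 0, 0, 0], "wy": [0, 0, 0, 0, 0, 0, 0, 0], "wz": [5, 10, 16, 16, 16, 16, 16, 16], "dx": [50, 100, 150, 200, 250, 300, 350, 350], "dy": [-30, -60, -92, -123, -154, -185, -215, -215], "dz": [0, 0, 0, 0, 0, 0, 0, 0], "aperture": [85, 85, 85, 85, 85, 85, 85, 85]}'
python3 - <<'E'
from h import *
w=imaging.snapshot("wrist");cv2.imwrite("pics/w1.png",w["pixels"]);np.savez("w1.npz",**w)
E
```

```text
time: 1.25
tool_pos: [446.0, -268.3, 231.2]
tcp_rot: [-179.9, -0.0, 0.6]
ft_force: [0.0, -0.2, -0.1]
finger_gap: 85.0
grip_force: 0.0
```

View pics/w1.png

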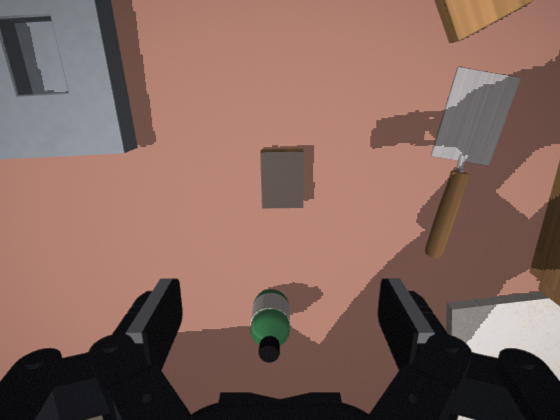

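Block top at about (261-303, 151-208), ink bottle at (270,320), palette-knife-like tool and big block on the right, recess corner at the left. I'll take a second view shifted toward the press.

```bash
python3 steer.py '{"wx": [0, 0, 0], "wy": [0, 0, 0], "wz": [0, 0, 0], "dx": [30, 60, 60], "dy": [-60, -110, -110], "dz": [0, 0, 0], "aperture": [85, 85, 85]}'
python3 - <<'E'
from h import *
w=imaging.snapshot("wrist");cv2.imwrite("pics/w2.png",w["pixels"]);np.savez("w2.npz",**w)
for f in("w1","w2"):
    s=np.load(f+".npz");hs=cv2.cvtColor(s["pixels"],cv2.COLOR_BGR2HSV)
    print(f,s["pixels"][180,283])
    m=((hs[...,1]<60)&(hs[...,2]>50)&(hs[...,2]<105)).astype(np.uint8)*255
    m=cv2.morphologyEx(m,cv2.MORPH_OPEN,np.ones((5,5)))
    for c in cv2.findContours(m,cv2.RETR_CCOMP,cv2.CHAIN_APPROX_NONE)[0]:
        if cv2.contourArea(c)>600: print(cv2.contourArea(c),cv2.minAreaRect(c),cv2.boundingRect(c))
E
```

```text
time: 1.68
tool_pos: [504.2, -159.1, 231.2]
tcp_rot: [-180.0, -0.0, 0.5]
ft_force: [-0.2, -0.7, -0.4]
finger_gap: 85.2
grip_force: 0.0
w1 [80 86 96]
720.0 ((490.71826171875, 301.76715087890625), (29.179786682128906, 103.46487426757812), 69.71744537353516) (446, 292, 98, 41)
652.0 ((410.0588073730469, 305.7646789550781), (65.51245880126953, 12.347898483276367), 59.036251068115234) (391, 279, 40, 54)
675.0 ((148.45431518554688, 305.97442626953125), (13.401691436767578, 67.14806365966797), 29.24882698059082) (128, 279, 42, 55)
2191.5 ((281.5, 179.5), (55.0, 41.0), 90.0) (261, 152, 42, 56)
1495.5 ((119.98302459716797, 93.90943145751953), (113.58316802978516, 15.357378005981445), 79.3803482055664) (105, 38, 32, 113)
921.5 ((28.926395416259766, 56.03045654296875), (79.55447387695312, 14.5320405960083), 75.65067291259766) (15, 17, 29, 78)
w2 [113 127 176]
645.0 ((410.0588073730469, 305.7646789550781), (65.51245880126953, 12.347898483276367), 59.036251068115234) (391, 279, 40, 54)
773.5 ((146.7598876953125, 308.6510009765625), (18.596311569213867, 71.49038696289062), 24.145544052124023) (127, 279, 42, 65)
1940.0 ((382.0, 232.0), (50.0, 42.0), 90.0) (361, 207, 43, 51)
889.0 ((150.58303833007812, 124.25439453125), (72.1269302368164, 20.33108139038086), 75.49983215332031) (139, 90, 30, 68)
```

View pics/w2.png

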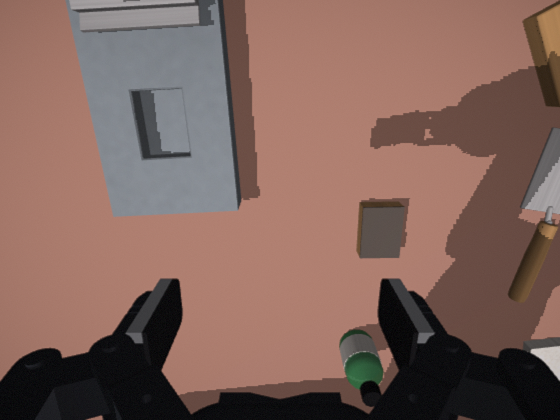

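View 2: block top corners near (362,206), (405,207), (401,258), (359,258); recess mouth (130,89), (183,88), (190,157), (142,159); bed front corners (112,216), (241,210).

Run:
```python
from h import *
a=np.load("w1.npz");b=np.load("w2.npz")
def sub(s,p):
    g=cv2.cvtColor(s["pixels"],cv2.COLOR_BGR2GRAY)
    return cv2.cornerSubPix(g,np.float32(p).reshape(-1,1,2),(4,4),(-1,-1),(3,40,.01)).reshape(-1,2)
A=sub(a,[(261,151),(303,151),(303,208),(261,208),(51,15),(67,94),(126,152)])
B=sub(b,[(362,206),(405,207),(401,258),(359,258),(183,88),(190,157),(241,210)])
print(A.round(1).tolist(),B.round(1).tolist())
pts=[tri([(a,*x),(b,*y)]) for x,y in zip(A,B)]
for p in pts: print(p[0].round(1),p[1])
top=np.array([onz(b,*y,22) for y in B[:4]]);topa=np.array([onz(a,*y,22) for y in A[:4]])
for T in(top,topa):
    print("block c",T.mean(0).round(1),"edges",[np.linalg.norm(T[i]-T[i-1]).round(1) for i in range(4)],"yaw",np.degrees(np.arctan2(*(T[0]-T[3])[1::-1])).round(1),np.degrees(np.arctan2(*(T[1]-T[2])[1::-1])).round(1))
C=sub(b,[(130,89),(183,88),(190,157),(142,159),(112,216),(241,210)])
Q=np.array([onz(b,*y,34) for y in C]);print(C.round(1).tolist());print(Q.round(1))
print("recess c",Q[:4].mean(0),[np.linalg.norm(Q[i]-Q[i-1]).round(1) for i in range(4)])
for i,j in((0,3),(1,2)): print(np.degrees(np.arctan2(*(Q[i]-Q[j])[1::-1])))
d=Q[4]-Q[5];print("front",np.linalg.norm(d),np.degrees(np.arctan2(d[1],d[0]))-90)
print("bottle",onz(a,268,350,60))
```

```text
[[259.79998779296875, 150.3000030517578], [303.6000061035156, 150.39999389648438], [302.70001220703125, 207.39999389648438], [261.6000061035156, 207.89999389648438], [51.0, 15.0], [67.9000015258789, 91.5999984741211], [124.30000305175781, 152.60000610351562]] [[362.0, 206.0], [407.79998779296875, 206.1999969482422], [398.6000061035156, 257.3999938964844], [359.5, 257.8999938964844], [181.60000610351562, 87.80000305175781], [190.60000610351562, 153.8000030517578], [237.5, 208.89999389648438]]
[ 471.4 -247.1   19.6] [0.3, 0.3]
[ 474.6 -291.2   31.3] [0.7, 0.7]
[ 411.6 -292.5   22.1] [0.1, 0.1]
[ 410.7 -248.8   22.2] [0.0, 0.0]
[589.3 -67.   32.4] [0.2, 0.2]
[527.  -70.1  31.7] [0.8, 0.8]
[ 470.3 -114.7   31.6] [0.4, 0.4]
block c [ 441.5 -270.7   22. ] edges [np.float64(61.4), np.float64(48.7), np.float64(60.6), np.float64(43.8)] yaw 2.3 -2.4
block c [ 441.7 -270.1   22. ] edges [np.float64(61.4), np.float64(44.2), np.float64(60.8), np.float64(43.8)] yaw 1.3 0.9
[[129.5, 89.9000015258789], [181.60000610351562, 87.80000305175781], [190.60000610351562, 153.8000030517578], [142.0, 158.89999389648438], [113.4000015258789, 216.5], [237.5, 208.89999389648438]]
[[ 586.8  -19.    34. ]
 [ 589.1  -67.3   34. ]
 [ 528.1  -71.1   34. ]
 [ 522.7  -22.9   34. ]
 [ 462.1   14.1   34. ]
 [ 471.5 -115.2   34. ]]
recess c [556.69085121 -45.08501568  34.        ] [np.float64(150.1), np.float64(48.3), np.float64(61.1), np.float64(48.5)]
3.48138786004615
3.549960790123531
front 129.5734265602799 4.19090005894202
bottle [ 257.56261612 -256.8246544    60.        ]
```

```bash
python3 steer.py '{"wx": [0, 0, 0, 0, 0, 0, 0, 0], "wy": [0, 0, 0, 0, 0, 0, 0, 0], "wz": [-1, -1, -1, -1, -1, -1, -1, -1], "dx": [-30, -60, -63, -63, -63, -63, -63, -63], "dy": [50, 95, 111, 111, 111, 111, 111, 111], "dz": [0, 30, 80, 130, 180, 205, 220, 222], "aperture": [85, 85, 85, 85, 85, 85, 85, 85]}'; python3 steer.py '{"wx": [0, 0, 0, 0, 0], "wy": [0, 0, 0, 0, 0], "wz": [0, 0, 0, 0, 0], "dx": [0, 0, 0, 0, 0], "dy": [0, 0, 0, 0, 0], "dz": [0, 0, 0, 0, 0], "aperture": [60, 40, 40, 40, 40]}' 30
```

```text
time: 2.72
tool_pos: [439.8, -273.4, 8.8]
tcp_rot: [-180.0, 0.1, 1.2]
ft_force: [-1.0, -0.5, -0.1]
finger_gap: 85.2
grip_force: 0.0
time: 3.35
tool_pos: [441.8, -273.3, 10.8]
tcp_rot: [179.9, -0.1, 1.3]
ft_force: [-0.2, -0.1, 7.5]
finger_gap: 43.2
grip_force: 31.1
```

```bash
python3 steer.py '{"wx": [0, 0, 0, 0, 0, 0, 0, 0], "wy": [0, 0, 0, 0, 0, 0, 0, 0], "wz": [0, 0, -2.4, -2.4, -2.4, -2.4, -2.4, -2.4], "dx": [0, 0, 30, 58, 85, 108, 120, 120], "dy": [0, 0, -50, -105, -155, -200, -225, -225], "dz": [-30, -70, -80, -80, -80, -80, -80, -80], "aperture": [40, 40, 40, 40, 40, 40, 40, 40]}';python3 steer.py '{"wx": [0, 0], "wy": [0, 0], "wz": [0, 0], "dx": [0, 0], "dy": [0, 0], "dz": [0, 0], "aperture": [40, 40]}'
python3 - <<'E'
from h import *
w=imaging.snapshot("wrist");cv2.imwrite("pics/w3.png",w["pixels"]);np.savez("w3.npz",**w);q=status.sense();print(q["tool_pos"],q["tcp_rot"])
E
```

```text
time: 4.35
tool_pos: [556.5, -43.0, 89.5]
tcp_rot: [-180.0, -0.0, 3.9]
ft_force: [-0.4, -0.8, -0.7]
finger_gap: 43.1
grip_force: 31.2
time: 4.6
tool_pos: [555.5, -46.0, 89.3]
tcp_rot: [180.0, 0.0, 3.6]
ft_force: [0.5, 0.7, -1.5]
finger_gap: 43.0
grip_force: 31.2
[555.5412709  -46.04285817  89.31850921] [1.79990808e+02 3.50314921e-03 3.58056807e+00]
```

View pics/w3.png

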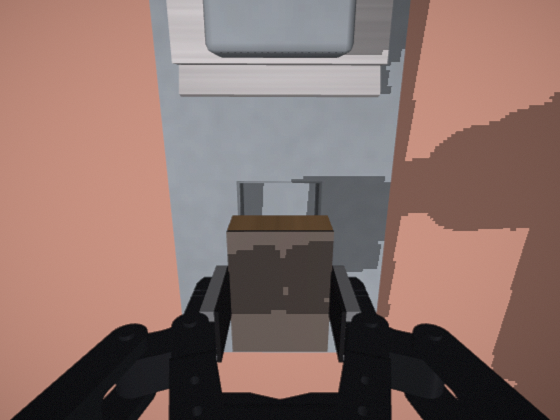

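View 3: block held level between the pads (top face corners about (228,231), (333,231), (329,351), (232,351)); recess back edge at row 182, cols 238–321.

Run:
```python
from h import *
s=np.load("w3.npz")
def sub(p):
    g=cv2.cvtColor(s["pixels"],cv2.COLOR_BGR2GRAY)
    return cv2.cornerSubPix(g,np.float32(p).reshape(-1,1,2),(3,3),(-1,-1),(3,40,.01)).reshape(-1,2)
C=sub([(228,231),(333,231),(329,351),(232,351)]);print(C.tolist())
for C_ in(C,[(228,231),(333,231),(329,351),(232,351)]):
  Q=np.array([onz(s,*c,100.5) for c in C_]);print(Q.round(1).tolist(),Q.mean(0).round(1),"yaw",np.degrees(np.arctan2(*(Q[0]-Q[1])[:2]))*-1)
for D in (sub([(238,182),(321,182)]),np.array([(238,181.5),(321,181.5)])):
  P=np.array([onz(s,*c,34) for c in D]);d=P[0]-P[1];th=-np.arctan2(d[0],d[1])
  print(D.tolist(),P.round(1).tolist(),np.linalg.norm(d),"yaw",np.degrees(th),"center",P.mean(0)-31.5*np.array([np.cos(th),np.sin(th),0]))
# platen lip front edge and bed edges at z 34
E1=[onz(s,u,v,34).round(1) for u,v in((152,10),(172,200),(408,10),(383,290))];print(E1)
for i in(0,2):
  d=E1[i]-E1[i+1];print(np.degrees(np.arctan2(d[1],d[0])))
```

```text
[[225.8057098388672, 231.20913696289062], [333.7540283203125, 231.2566375732422], [326.6693420410156, 351.26055908203125], [232.48880004882812, 351.3396301269531]]
[[583.4, -21.7, 100.5], [586.2, -65.7, 100.5], [525.9, -69.3, 100.5], [523.1, -25.6, 100.5]] [554.7 -45.5 100.5] yaw 3.59239415518196
[[583.6, -22.6, 100.5], [586.3, -65.4, 100.5], [526.2, -70.3, 100.5], [523.3, -25.3, 100.5]] [554.8 -45.9 100.5] yaw 3.6196632904605806
[[237.51022338867188, 181.0338592529297], [320.1998291015625, 182.07745361328125]] [[587.3, -18.8, 34.0], [589.8, -67.1, 34.0]] 48.421649715574574 yaw 2.879499487151554 center [557.0918165  -44.53955854  34.        ]
[[238.0, 181.5], [321.0, 181.5]] [[587.1, -19.1, 34.0], [590.1, -67.6, 34.0]] 48.59719181096389 yaw 3.623682174599289 center [557.17177069 -45.31069459  34.        ]
[array([673.1,  26.2,  34. ]), array([573.2,  19.9,  34. ]), array([ 681.2, -102.2,   34. ]), array([ 520. , -115.5,   34. ])]
3.608468852566346
4.7165742642233335
```

```bash
python3 steer.py '{"wx": [0, 0, 0, 0, 0, 0, 0], "wy": [0, 0, 0, 0, 0, 0, 0], "wz": [0, 0, 0, 0, 0, 0, 0], "dx": [1.5, 1.5, 1.5, 1.5, 1.5, 1.5, 1.5], "dy": [-0.5, -0.5, -0.5, -0.5, -0.5, -0.5, -0.5], "dz": [15, 30, 40, 45, 48, 50, 52], "aperture": [40, 40, 40, 40, 40, 40, 40]}'
```

```text
time: 5.52
tool_pos: [557.7, -44.5, 37.6]
tcp_rot: [180.0, -0.0, 3.7]
ft_force: [-1.0, -0.5, -0.1]
finger_gap: 42.7
grip_force: 31.2
```

```bash
python3 steer.py '{"wx": [0, 0, 0, 0, 0, 0, 0, 0], "wy": [0, 0, 0, 0, 0, 0, 0, 0], "wz": [0, 0, 0, 0, 0, 0, 0, 0], "dx": [0, 0, 0, 0, 0, 0, 0, 0], "dy": [0, 0, 0, 0, 0, 0, 0, 0], "dz": [2, 2, 2, 2, -20, -35, -35, -35], "aperture": [40, 40, 60, 70, 60, 0, 0, 0]}'; python3 steer.py '{"wx": [0, 0, 0, 0, 0], "wy": [0, 0, 0, 0, 0], "wz": [0, 0, 0, 0, 0], "dx": [0, 0, 0, 0, 0], "dy": [0, 0, 0, 0, 0], "dz": [0, 10, 20, 27, 31], "aperture": [0, 0, 0, 0, 0]}'
python3 - <<'E'
from h import *
w=imaging.snapshot("wrist");cv2.imwrite("pics/w4.png",w["pixels"])
E
```

```text
time: 6.52
tool_pos: [557.1, -44.4, 71.9]
tcp_rot: [-180.0, 0.0, 3.7]
ft_force: [-0.2, 1.4, 0.1]
finger_gap: 5.4
grip_force: 0.0
time: 7.15
tool_pos: [556.8, -44.3, 40.3]
tcp_rot: [-180.0, 0.1, 3.7]
ft_force: [0.6, -0.0, 0.2]
finger_gap: -0.2
grip_force: 0.0
```

View pics/w4.png

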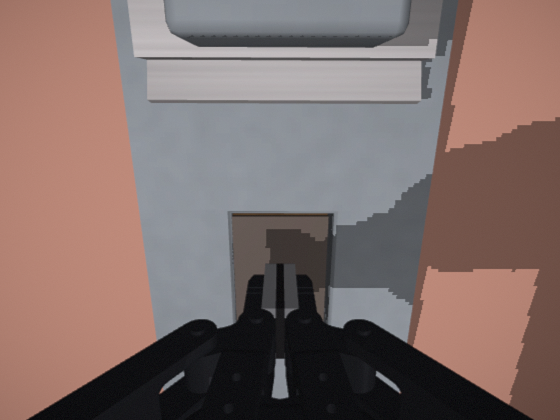

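View 4: the block sits in the recess (232–330, 215+) and looks flush or nearly so. Pressing it home.

```bash
python3 steer.py '{"wx": [0, 0, 0, 0, 0, 0], "wy": [0, 0, 0, 0, 0, 0], "wz": [0, 0, 0, 0, 0, 0], "dx": [0, 0, 0, 0, 0, 0], "dy": [0, 0, 0, 0, 0, 0], "dz": [3, 5, 7, 8, 9, 9], "aperture": [0, 0, 0, 0, 0, 0]}'
```

```text
time: 7.95
tool_pos: [557.5, -44.5, 34.0]
tcp_rot: [180.0, -0.0, 3.7]
ft_force: [-8.0, 0.2, 16.0]
finger_gap: 0.0
grip_force: 7.7
```

```bash
python3 steer.py '{"wx": [0, 0, 0, 0, 0, 0, 0, 0], "wy": [0, 0, 0, 0, 0, 0, 0, 0], "wz": [0, 0, 0, 3, 3, 3, 3, 3], "dx": [0, 0, 0, 3, 6, 10, 13, 13], "dy": [0, 0, 0, -50, -110, -170, -225, -225], "dz": [-50, -110, -165, -185, -190, -190, -190, -190], "aperture": [0, 40, 85, 85, 85, 85, 85, 85]}'
python3 - <<'E'
from h import *
w=imaging.snapshot("wrist");np.savez("w5.npz",**w)
E
python3 steer.py '{"wx": [0, 0, 0], "wy": [0, 0, 0], "wz": [0, 0, 0], "dx": [0, 0, 0], "dy": [-60, -110, -110], "dz": [0, 0, 0], "aperture": [85, 85, 85]}'
python3 - <<'E'
from h import *
w=imaging.snapshot("wrist");np.savez("w6.npz",**w)
a=np.load("w5.npz")["pixels"]; cv2.imwrite("pics/w56.png",cv2.resize(np.hstack([a,w["pixels"]]),(800,300)))
E
```

```text
time: 8.95
tool_pos: [555.2, 184.8, 222.3]
tcp_rot: [-179.9, 0.0, 0.9]
ft_force: [-0.1, 0.1, 0.1]
finger_gap: 84.8
grip_force: 0.0
time: 9.38
tool_pos: [554.4, 292.6, 222.0]
tcp_rot: [-180.0, 0.0, 0.8]
ft_force: [-0.0, -1.1, 1.4]
finger_gap: 85.1
grip_force: 0.0
```

View pics/w56.png

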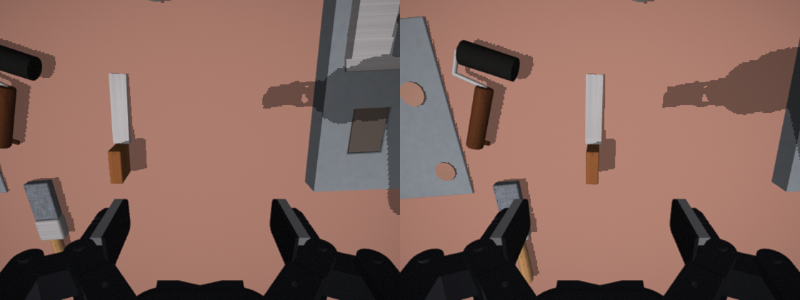

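Gauge in both views: handle near (118,165)/(592,165) on the halved pictures, blade pointing away (+x), tip near (118,73)/(595,73). Nearest neighbours are the brayer and brush, 70+ px left. Enlarging for corners.

Run:
```python
from h import *
a=np.load("w5.npz")["pixels"][95:265,130:210];b=np.load("w6.npz")["pixels"][95:265,235:315]
f=lambda i:cv2.resize(i,None,fx=3.5,fy=3.5,interpolation=cv2.INTER_NEAREST)
cv2.imwrite("pics/g.png",np.hstack([f(a),f(b)]))
for n in("w5","w6"):
    s=np.load(n+".npz");hs=cv2.cvtColor(s["pixels"],cv2.COLOR_BGR2HSV)
    for nm,m in(("handle",(hs[...,1]>150)&(hs[...,0]<22)&(hs[...,2]>60)),("blade",(hs[...,1]<40)&(hs[...,2]>140))):
        m=m.astype(np.uint8);m[:90]=0;m[270:]=0;m[:,:130]=0;m[:,330:]=0
        for c in cv2.findContours(m,0,1)[0]:
            if cv2.contourArea(c)>200: print(n,nm,cv2.contourArea(c),cv2.boundingRect(c),cv2.approxPolyDP(c,2.5,True).reshape(-1,2).tolist())
```

```text
w5 handle 728.5 (152, 211, 20, 46) [[153, 211], [157, 256], [170, 256], [168, 212]]
w5 blade 2097.0 (152, 103, 29, 98) [[152, 103], [158, 198], [164, 200], [180, 195], [175, 104]]
w6 handle 698.5 (261, 212, 17, 46) [[262, 212], [261, 256], [275, 257], [277, 213]]
w6 blade 2132.5 (259, 104, 26, 98) [[283, 104], [260, 105], [260, 201], [281, 197]]
```

View pics/g.png

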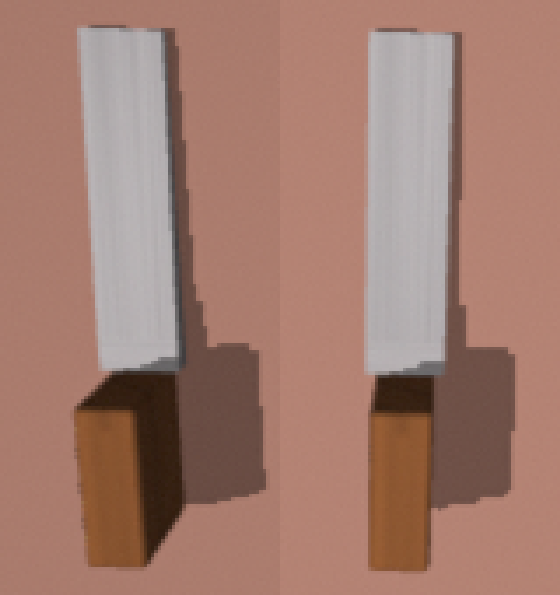

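Run:
```python
from h import *
a=np.load("w5.npz");b=np.load("w6.npz")
A=[(151.7,212.1),(168.9,212.1),(171.7,256.7),(155.7,256.7)];B=[(261,212.7),(278.1,212.7),(277,257.9),(261,257.9)]
H=[tri([(a,*x),(b,*y)]) for x,y in zip(A,B)]
for h in H: print(h[0].round(1),h[1])
T=[tri([(a,*x),(b,*y)]) for x,y in zip([(152.3,103),(176.6,103)],[(260.4,104.1),(284.7,104.1)])]
for h in T: print("tip",h[0].round(1),h[1])
for s,X,t in((a,A,[(152.3,103),(176.6,103)]),(b,B,[(260.4,104.1),(284.7,104.1)])):
    c=np.mean([onz(s,*x,44) for x in X],0);e=np.mean([onz(s,*x,3) for x in t],0);d=e-c
    print("centre",c.round(1),"tip",e.round(1),"len",np.hypot(*d[:2]).round(1),"yaw",np.degrees(np.arctan2(d[1],d[0])).round(2))
c=np.mean([h[0] for h in H],0);q=status.sense();print(c,q["tool_pos"],q["tcp_rot"]);print(tool((c[0],c[1],12)))
```

```text
[523.2 311.1  41.2] [0.3, 0.3]
[523.4 294.3  40.9] [0.2, 0.2]
[475.5 294.8  43.5] [0.1, 0.1]
[475.2 311.1  43.5] [0.1, 0.1]
tip [624.5 313.3   3.4] [0.0, 0.0]
tip [624.9 289.2   3.3] [0.0, 0.0]
centre [499.9 302.2  44. ] tip [624.7 301.4   3. ] len 124.8 yaw -0.39
centre [500.  302.8  44. ] tip [624.7 301.3   3. ] len 124.6 yaw -0.7
[499.29985807 302.81909306  42.28642815] [554.70626645 290.86946855 221.97295599] [1.79960536e+02 1.80551006e-02 7.20967602e-01]
(array([-55.2, -12.8, 210. ]), array([554.7, 290.9, 222. ]), array([1.7996e+02, 2.0000e-02, 7.2000e-01]))
```

```bash
python3 steer.py '{"wx": [0, 0, 0, 0, 0, 0, 0, 0], "wy": [0, 0, 0, 0, 0, 0, 0, 0], "wz": [1.2, 1.2, 1.2, 1.2, 1.2, 1.2, 1.2, 1.2], "dx": [-30, -55, -55, -55, -55, -55, -55, -55], "dy": [-10, -12, -12, -12, -12, -12, -12, -12], "dz": [30, 80, 130, 180, 205, 213, 214, 214], "aperture": [85, 85, 85, 85, 85, 85, 85, 85]}'; python3 steer.py '{"wx": [0, 0, 0, 0, 0, 0, 0], "wy": [0, 0, 0, 0, 0, 0, 0], "wz": [0, 0, 0, 0, 0, 0, 0], "dx": [0, 0, 0, 0, 0, 0, 0], "dy": [0, 0, 0, 0, 0, 0, 0], "dz": [0, 0, 0, 0, 0, 0, 0], "aperture": [40, 15, 15, 15, 15, 15, 15]}' 60; python3 steer.py '{"wx": [0, 0, 0, 0, 0, 0], "wy": [0, 0, 0, 0, 0, 0], "wz": [0, 0, 0, 0, 0, 0], "dx": [0, 0, 0, 0, 0, 0], "dy": [0, 0, 0, 0, 0, 0], "dz": [0, -30, -70, -92, -92, -92], "aperture": [15, 15, 15, 15, 15, 15]}'
```

```text
time: 10.42
tool_pos: [501.0, 302.4, 10.1]
tcp_rot: [-179.9, -0.1, -0.6]
ft_force: [-0.8, 1.0, 0.4]
finger_gap: 85.0
grip_force: 0.0
time: 11.3
tool_pos: [499.7, 302.4, 8.5]
tcp_rot: [-180.0, -0.0, -0.5]
ft_force: [-1.8, -0.5, 4.3]
finger_gap: 17.6
grip_force: 59.0
time: 12.05
tool_pos: [498.5, 301.8, 98.5]
tcp_rot: [179.9, 0.1, -0.5]
ft_force: [-0.5, 0.5, -1.1]
finger_gap: 17.3
grip_force: 58.6
```

```bash
python3 steer.py '{"wx": [0, 0, 0, 0, 0, 0, 0, 0], "wy": [0, 0, 0, 0, 0, 0, 0, 0], "wz": [-1, -2, -4.1, -4.1, -4.1, -4.1, -4.1, -4.1], "dx": [-9, -9, -9, -9, -9, -9, -9, -9], "dy": [25, 70, 120, 175, 230, 285, 330, 351], "dz": [0, 0, 0, 0, 0, 0, 0, 0], "aperture": [15, 15, 15, 15, 15, 15, 15, 15]}';python3 steer.py '{"wx": [0, 0, 0, 0, 0], "wy": [0, 0, 0, 0, 0], "wz": [0, 0, 0, 0, 0], "dx": [0, 0, 0, 0, 0], "dy": [0, 0, 0, 0, 0], "dz": [20, 38, 45, 45, 45], "aperture": [15, 15, 15, 15, 15]}'
python3 - <<'E'
from h import *
w=imaging.snapshot("wrist");np.savez("w7.npz",**w);q=status.sense();print(q["tool_pos"],q["tcp_rot"])
cv2.imwrite("pics/w7.png",w["pixels"])
E
```

```text
time: 13.05
tool_pos: [485.6, -50.7, 98.3]
tcp_rot: [-180.0, 0.2, 3.4]
ft_force: [-0.3, -0.2, -0.4]
finger_gap: 17.2
grip_force: 58.8
time: 13.68
tool_pos: [487.7, -48.4, 55.8]
tcp_rot: [180.0, -0.0, 3.6]
ft_force: [0.3, -0.8, -0.5]
finger_gap: 17.4
grip_force: 58.8
[487.85679752 -48.47715817  56.02966808] [ 1.79978998e+02 -6.86392539e-02  3.59152926e+00]
```

View pics/w7.png

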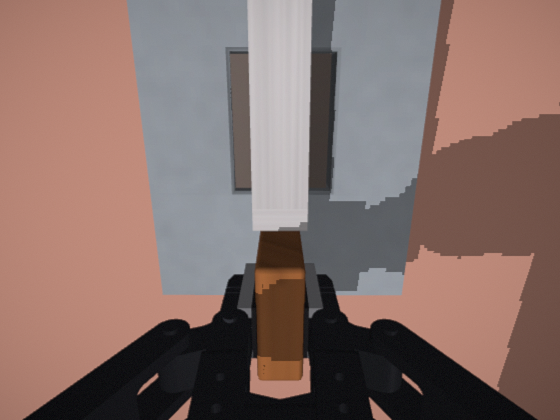

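View 7: blade runs straight over the middle of the seated block (recess 230–335), handle held upright. Lowering onto the bed.

```bash
python3 steer.py '{"wx": [0, 0, 0, 0, 0], "wy": [0, 0, 0, 0, 0], "wz": [0, 0, 0, 0, 0], "dx": [0, 0, 0, 0, 0], "dy": [0, 0, 0, 0, 0], "dz": [3, 6, 8, 8, 8], "aperture": [15, 15, 15, 15, 15]}'; python3 steer.py '{"wx": [0, 0, 0, 0], "wy": [0, 0, 0, 0], "wz": [0, 0, 0, 0], "dx": [0, 0, 0, 0], "dy": [0, 0, 0, 0], "dz": [1, 2, 2, 2], "aperture": [15, 15, 15, 15]}'
```

```text
time: 14.35
tool_pos: [487.2, -48.6, 47.3]
tcp_rot: [-180.0, -0.0, 3.6]
ft_force: [-0.4, -0.3, -1.6]
finger_gap: 17.6
grip_force: 58.8
time: 14.85
tool_pos: [487.2, -48.6, 45.3]
tcp_rot: [-180.0, 0.0, 3.6]
ft_force: [0.1, 0.2, -2.1]
finger_gap: 17.2
grip_force: 58.8
```

```bash
for i in 1 2; do python3 steer.py '{"wx": [0, 0, 0, 0], "wy": [0, 0, 0, 0], "wz": [0, 0, 0, 0], "dx": [0, 0, 0, 0], "dy": [0, 0, 0, 0], "dz": [1, 1.5, 1.5, 1.5], "aperture": [15, 15, 15, 15]}' | egrep 'pos|force'; done
```

```text
tool_pos: [487.2, -48.6, 43.8]
ft_force: [0.5, 0.2, -1.3]
grip_force: 58.8
tool_pos: [487.2, -48.6, 42.5]
ft_force: [-2.2, 0.1, 3.9]
grip_force: 59.5
```

```bash
python3 steer.py '{"wx": [0, 0, 0, 0, 0, 0, 0, 0], "wy": [0, 0, 0, 0, 0, 0, 0, 0], "wz": [0, 0, 0, 0, 0, 0, 0, 0], "dx": [5, 12, 20, 28, 36, 43, 48, 50], "dy": [0, 0, 0, 0, 0, 0, 0, 0], "dz": [0, 0, 0, 0, 0, 0, 0, 0], "aperture": [15, 15, 15, 15, 15, 15, 15, 15]}'|egrep 'pos|rot|force';python3 steer.py '{"wx": [0, 0, 0, 0], "wy": [0, 0, 0, 0], "wz": [0, 0, 0, 0], "dx": [1, 2, 3, 4], "dy": [0, 0, 0, 0], "dz": [0, 0, 0, 0], "aperture": [15, 15, 15, 15]}'|egrep 'pos|rot|force'
python3 -c "
from h import *;q=status.sense();print(q['ft_force'],q['wrist_torque'])"
```

```text
tool_pos: [537.1, -45.6, 42.5]
tcp_rot: [180.0, 0.0, 3.6]
ft_force: [-6.4, -0.5, 7.4]
grip_force: 60.0
tool_pos: [541.0, -45.3, 42.5]
tcp_rot: [180.0, 0.0, 3.6]
ft_force: [-5.1, -1.0, 6.4]
grip_force: 59.9
[-5.0933313  -1.00519797  6.43702512] [-0.0013917   0.72991699 -0.02801136]
```

```bash
cat > rd.py <<'E'
from h import *
q=status.sense();print(round(q["time"],1),(np.dot(q["tool_pos"][:2]-[651.3,-39],[.998,.0637])+125).round(1),q["tool_pos"].round(2),q["ft_force"].round(1),q["wrist_torque"].round(3))
E
python3 steer.py '{"wx": [0, 0, 0], "wy": [0, 0, 0], "wz": [0, 0, 0], "dx": [0, 1, 2], "dy": [0, 0, 0], "dz": [-0.2, -0.2, -0.2], "aperture": [15, 15, 15]}'>/dev/null;python3 rd.py
python3 steer.py '{"wx": [0, 0], "wy": [0, 0], "wz": [0, 0], "dx": [1, 2], "dy": [0, 0], "dz": [0, 0], "aperture": [15, 15]}'>/dev/null;python3 rd.py
python3 steer.py '{"wx": [0, 0], "wy": [0, 0], "wz": [0, 0], "dx": [1, 2], "dy": [0, 0], "dz": [0, 0], "aperture": [15, 15]}'>/dev/null;python3 rd.py
```

```text
17.7 16.5 [543.   -45.16  42.53] [-4.2 -0.5  5. ] [-0.005  0.614 -0.007]
18.0 18.5 [544.98 -45.02  42.52] [-3.8  0.4  5.4] [-0.008  0.548  0.006]
18.2 20.5 [547.   -44.89  42.54] [-4.4 -0.4  4.8] [-0.051  0.521  0.045]
```

```bash
python3 steer.py '{"wx": [0, 0, 0], "wy": [0, 0, 0], "wz": [0, 0, 0], "dx": [0, 1, 2], "dy": [0, 0, 0], "dz": [-0.15, -0.15, -0.15], "aperture": [15, 15, 15]}'>/dev/null;python3 rd.py
python3 steer.py '{"wx": [0, 0], "wy": [0, 0], "wz": [0, 0], "dx": [1, 2], "dy": [0, 0], "dz": [0, 0], "aperture": [15, 15]}'>/dev/null;python3 rd.py
python3 steer.py '{"wx": [0, 0], "wy": [0, 0], "wz": [0, 0], "dx": [1, 2], "dy": [0, 0], "dz": [0, 0], "aperture": [15, 15]}'>/dev/null;python3 rd.py
python3 steer.py '{"wx": [0, 0], "wy": [0, 0], "wz": [0, 0], "dx": [1, 2], "dy": [0, 0], "dz": [0, 0], "aperture": [15, 15]}'>/dev/null;python3 rd.py
python3 steer.py '{"wx": [0, 0], "wy": [0, 0], "wz": [0, 0], "dx": [1, 2], "dy": [0, 0], "dz": [0, 0], "aperture": [15, 15]}'>/dev/null;python3 rd.py
```

```text
18.6 22.7 [549.13 -44.74  42.57] [-2.4 -0.8  2.8] [-0.076  0.407  0.009]
18.9 24.7 [551.14 -44.58  42.51] [-2.2 -0.5  2. ] [-0.045  0.23   0.031]
19.1 26.7 [553.18 -44.49  42.56] [-0.7 -0.3  1.1] [-0.024  0.166 -0.019]
19.4 28.7 [555.16 -44.34  42.54] [-0.6  0.1 -0.9] [ 0.029  0.079 -0.029]
19.6 30.7 [557.17 -44.24  42.58] [0.3 0.6 0.1] [-0.025  0.036  0.02 ]
```

```bash
python3 steer.py '{"wx": [0, 0], "wy": [0, 0], "wz": [0, 0], "dx": [1, 2], "dy": [0, 0], "dz": [0, 0], "aperture": [15, 15]}'>/dev/null;python3 rd.py
python3 steer.py '{"wx": [0, 0], "wy": [0, 0], "wz": [0, 0], "dx": [1, 2], "dy": [0, 0], "dz": [0, 0], "aperture": [15, 15]}'>/dev/null;python3 rd.py
python3 steer.py '{"wx": [0, 0], "wy": [0, 0], "wz": [0, 0], "dx": [1, 2], "dy": [0, 0], "dz": [0, 0], "aperture": [15, 15]}'>/dev/null;python3 rd.py
python3 steer.py '{"wx": [0, 0], "wy": [0, 0], "wz": [0, 0], "dx": [1, 2], "dy": [0, 0], "dz": [0, 0], "aperture": [15, 15]}'>/dev/null;python3 rd.py
```

```text
19.9 32.7 [559.15 -44.14  42.62] [ 0.  -0.3 -1.1] [-0.017 -0.012  0.02 ]
20.1 34.7 [561.13 -44.01  42.65] [-0.2  0.  -0.5] [0.022 0.026 0.042]
20.4 36.7 [563.13 -43.86  42.65] [ 0.6 -0.9 -0.9] [0.032 0.062 0.003]
20.6 38.7 [565.14 -43.74  42.65] [ 0.7  1.  -0.5] [ 0.011  0.043 -0.012]
```

```bash
python3 steer.py '{"wx": [0, 0], "wy": [0, 0], "wz": [0, 0], "dx": [1, 2], "dy": [0, 0], "dz": [0.1, 0.1], "aperture": [15, 15]}'>/dev/null;python3 rd.py
python3 steer.py '{"wx": [0, 0], "wy": [0, 0], "wz": [0, 0], "dx": [1, 2], "dy": [0, 0], "dz": [0, 0], "aperture": [15, 15]}'>/dev/null;python3 rd.py
python3 steer.py '{"wx": [0, 0], "wy": [0, 0], "wz": [0, 0], "dx": [1, 2], "dy": [0, 0], "dz": [0, 0], "aperture": [15, 15]}'>/dev/null;python3 rd.py
python3 steer.py '{"wx": [0, 0], "wy": [0, 0], "wz": [0, 0], "dx": [1, 2], "dy": [0, 0], "dz": [0, 0], "aperture": [15, 15]}'>/dev/null;python3 rd.py
```

```text
20.9 40.7 [567.13 -43.64  42.55] [ 0.1 -0.4 -1.7] [-0.045  0.033 -0.013]
21.1 42.7 [569.16 -43.5   42.57] [ 0.   0.  -1.8] [-0.032  0.042 -0.02 ]
21.4 44.7 [571.1  -43.35  42.55] [-1.  -0.2 -0.6] [-0.037  0.047  0.017]
21.6 46.7 [573.12 -43.27  42.58] [-0.   0.5 -0.6] [ 0.031  0.11  -0.001]
```

```bash
python3 steer.py '{"wx": [0, 0], "wy": [0, 0], "wz": [0, 0], "dx": [1, 2], "dy": [0, 0], "dz": [0, 0], "aperture": [15, 15]}'>/dev/null;python3 rd.py
python3 steer.py '{"wx": [0, 0], "wy": [0, 0], "wz": [0, 0], "dx": [1, 2], "dy": [0, 0], "dz": [0, 0], "aperture": [15, 15]}'>/dev/null;python3 rd.py
python3 steer.py '{"wx": [0, 0], "wy": [0, 0], "wz": [0, 0], "dx": [1, 2], "dy": [0, 0], "dz": [0, 0], "aperture": [15, 15]}'>/dev/null;python3 rd.py
```

```text
21.9 48.7 [575.09 -43.16  42.54] [-0.6  1.  -0.9] [-0.024  0.052  0.021]
22.1 50.7 [577.13 -43.01  42.6 ] [-0.4 -0.9 -0.7] [-0.029  0.102  0.036]
22.4 52.7 [579.11 -42.9   42.57] [-0.6 -0.3 -0.4] [-0.067  0.126 -0.003]
```

```bash
python3 steer.py '{"wx": [0, 0], "wy": [0, 0], "wz": [0, 0], "dx": [1, 2], "dy": [0, 0], "dz": [0, 0], "aperture": [15, 15]}'>/dev/null;python3 rd.py
python3 steer.py '{"wx": [0, 0], "wy": [0, 0], "wz": [0, 0], "dx": [1, 2], "dy": [0, 0], "dz": [0, 0], "aperture": [15, 15]}'>/dev/null;python3 rd.py; python3 steer.py '{"wx": [0, 0], "wy": [0, 0], "wz": [0, 0], "dx": [1, 2], "dy": [0, 0], "dz": [0, 0], "aperture": [15, 15]}'>/dev/null;python3 rd.py
```

```text
22.6 54.4 [580.82 -42.75  42.59] [-4.1  0.4  2.8] [-0.033  0.613 -0.031]
22.9 55.8 [582.22 -42.69  42.52] [-9.3  0.3  5.6] [-0.051  0.989 -0.002]
23.1 57.4 [583.78 -42.61  42.53] [-10.3  -1.6   8.4] [-0.059  1.323 -0.031]
```

```bash
python3 steer.py '{"wx": [0, 0, 0], "wy": [0, 0, 0], "wz": [0, 0, 0], "dx": [0, 0, 0], "dy": [0, 0, 0], "dz": [-0.2, -0.3, -0.3], "aperture": [15, 15, 15]}'>/dev/null;python3 rd.py
python3 steer.py '{"wx": [0, 0], "wy": [0, 0], "wz": [0, 0], "dx": [1, 2], "dy": [0, 0], "dz": [0, 0], "aperture": [15, 15]}'>/dev/null;python3 rd.py;  python3 steer.py '{"wx": [0, 0, 0], "wy": [0, 0, 0], "wz": [0, 0, 0], "dx": [0, 0, 0], "dy": [0, 0, 0], "dz": [-0.1, -0.2, -0.2], "aperture": [15, 15, 15]}'>/dev/null;python3 rd.py
```

```text
23.5 57.5 [583.86 -42.59  42.54] [-7.5 -0.3  4.8] [-0.107  0.953 -0.013]
23.7 59.0 [585.35 -42.48  42.57] [-12.3  -0.1   8.2] [-0.085  1.439 -0.006]
24.1 59.1 [585.44 -42.46  42.57] [-9.   0.   4.5] [-0.109  1.069  0.027]
```

Run:
```python
from h import *
w=imaging.snapshot("wrist");s=imaging.snapshot("scene")
a=cv2.resize(w["pixels"],(400,300));b=cv2.resize(s["pixels"][120:330,140:420],(400,300),interpolation=cv2.INTER_CUBIC)
cv2.imwrite("pics/fin.png",np.hstack([a,b]))
```

```text
(no output)
```

View pics/fin.png

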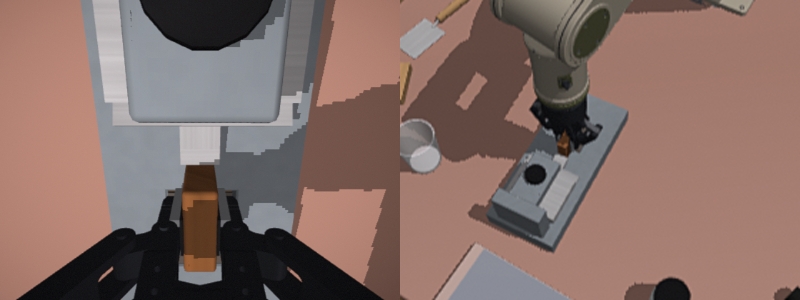

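The gripper is clear of the head and the blade runs straight under the platen. The drag began about 5 mm ago, so it comes from the platen. I'll advance a touch further, settle, and hand in.

```bash
python3 steer.py '{"wx": [0, 0, 0, 0, 0, 0], "wy": [0, 0, 0, 0, 0, 0], "wz": [0, 0, 0, 0, 0, 0], "dx": [1, 2, 2, 2, 2, 2], "dy": [0, 0, 0, 0, 0, 0], "dz": [0, 0, -0.1, -0.1, -0.1, -0.1], "aperture": [15, 15, 15, 15, 15, 15]}'; python3 rd.py
```

```text
time: 24.95
tool_pos: [587.0, -42.4, 42.6]
tcp_rot: [-180.0, 0.3, 3.6]
ft_force: [-11.7, -1.0, 5.2]
finger_gap: 16.9
grip_force: 59.9
24.9 60.6 [586.99 -42.37  42.57] [-11.7  -1.    5.2] [-0.156  1.375 -0.021]
```

```bash
python3 -c "
from bench import r, imaging, status
print(r.hand_in())"
```

```text
the job is handed in; nothing more can be done
None
```

The job is handed in, with no verdict returned: the block is pressed home with its top level with the bed, and the gauge is still held by its handle, its tip about 60 mm under the platen. That is about 6 mm past first touch, so I estimate 5–8 N of platen pressure (not measured directly); I saw no bystander disturbed.

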